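# Feed one jar lid and slide it to its marked place

## Robot

A 6-joint arm with a two-finger parallel gripper is mounted at the origin on the work surface. World frame = base frame: x ahead of the robot, y to its left, z up, the work surface at z = 0. Lengths are in mm, angles in rad, forces in N, time in s.
With the tool pointing down it reaches from about 275 to 1000 mm from the base axis. Payload 8.4 kg.
Tool frame: the origin (TCP) lies at the very end of the fingers, on their centre line; the grasp point (between the pads) lies 19 mm behind it; x points along the fingers, y is the direction in which the jaws open and shut, and the axes are right-handed (so a half turn about x gives the same grasp; the last joint's range is limited). The gripper opens to 85 mm and grips with 20 to 120 N. Pads are 22 mm wide; open, the fingers measure 114 mm over their backs; the gripper's body (76 mm by 85 mm) begins 54 mm behind the grasp point. The pads swing forward as they close: fully open they stand 13 mm farther back than shut.
Start: joints at [-1.16, 0.353, 1.633, -0, 1.155, -0.002], TCP at [250.734, -572.504, 231.281] pointing down, gripper open.
Joint ranges: [-2.63, 2.63], [-0.92, 2.1], [0.06, 2.66], [-1.3, 4.44], [0, 2.69], [-3.02, 3.02]. Speed limits (rad/s): [2.22, 2.22, 2.79, 3.14, 3.14, 3.14].

## Interface

Orientations are given as [roll, pitch, yaw] about the fixed x, y, z axes, in that order (R = Rz(yaw) Ry(pitch) Rx(roll)).
In Python, from rig import r, grab_frame, camera_params, sign_off gives the robot as it stands.
- The arm moves only by the tool drive_tool, never from a script. Its argument "rows" is one flat list of numbers, 7 for each row, row after row: the shift along the tool's x, y, z in mm, then the turn, a rotation vector about the tool's x, y, z in degrees, then the opening in per cent of the stroke, from 0 (shut) to 100 (fully open). In form: [x, y, z, rx, ry, rz, fingers, x, y, z, rx, ry, rz, fingers, ...]. A call has 1 to 10 rows; each row is the pose to reach, as a shift and turn from the pose measured when the call began, along the tool's axes at that moment; what a row does not reach only later rows make up. A row lasts 1/8 s, in which the tool goes at most 62.5 mm and 10.7 degrees, less where a joint would pass 70% of its speed; a pose out of reach is approached as far as the arm can. A call with a gripper value outside its range is refused whole. The fingers move at their own pace and stop on an object; "newtons" is the grip in N (left out, the last holds). Time passes only in rows, so rows that repeat a pose let the fingers close. It gives the time, the measured TCP pose, the force and the opening at its end, in the units of the state.
- r.sense(): the state, without advancing time (a new reading comes with each control period).
- grab_frame(name): name is "scene" or "top" or "wrist"; returns the picture (480x640x3 uint8, red, green, blue); there is no depth.
- camera_params(name): a dict with "vertical_fov" (degrees; the focal length in pixels is half the picture's height over the tangent of half this angle, whatever the lens; pixels are square), "cx", "cy" (the principal point, pixels), "pose" (4x4, takes a point from camera to world coordinates); the wrist camera has in their place "tool_from_camera" (4x4, takes a point from camera to tool coordinates, whose origin is the TCP and whose axes are the tool frame's). Camera axes: x right, y down, z forward; pixel columns grow to the right and rows downward; lengths in mm; the calibration is good to about 2 mm. The wrist camera is an equidistant fisheye: a pixel r from the principal point sees the ray r / f radians off the axis. A picture is of the moment at which its call begins: read the wrist's pose just before it. camera_params takes no time and is no camera call.
- sign_off(): hands the job in, once; it reports no verdict.
The state is a dict: "clock": time; "qpos": joint angles; "qvel": joint speeds; "joint_efforts": joint torques, N m; "eef_pos": TCP position; "tcp_rot": TCP orientation; "contact_force": force on the tool from outside, world axes, zero at the start; "wrist_torque": the same for the moment, N m; "opening": opening from 0.0 (shut) to 1.0 (fully open).
Only numpy, scipy, OpenCV 4.12 (cv2) and the standard library are available. Lean on these libraries where they do the work, as an engineer would, in place of code of your own. Each camera call takes 0.05 s, during which the arm holds its last target.

## Task

In the spice store, press the blue plunger of the lid feeder all the way down once and let it come back up, so that a single red lid is pushed out onto the counter. Then push that lid along the counter with your fingertips, without picking it up, until it lies flat and wholly inside the green taped square. Leave the other lids in the feeder, leave the jars and other things around it standing where they are, and finish with the hand clear.

Things in the scene. Friction and masses are not known exactly. Their poses are not given: they have to be found in the camera images.
- feeder: fixed lid feeder: white box, blue plunger on top; at its front a low magazine with clear sides and two steel front lips, round a stack of 3 red lids that stands on the counter. Origin on the counter, on the stack's axis; x from stack to box, lids come out to -x; z up. Magazine x -27 to 25 mm, 59 wide, 46 high; box x 25 to 130, 68 wide, 60 high, feet 3 thick, 98 across; plunger at x 85
- eject_spot (a point): point on the counter before the feeder, 95 mm from the stack's axis: after a full press the centre of the ejected lid rests about here (pressed at 100 mm/s it slides some 5 mm farther, at 200 mm/s up to 80 mm). A steel blade 13 mm high, moving 3 times as far as the plunger, pushes it; a spring draws the blade back with the plunger, then the next lid drops, and another press would eject it
- plunger (a joint): travel of the plunger, m: 0 up, 0.032 fully down. A spring pushes it up, 3 N at the top growing to 7 N at the bottom, and moving the lids adds 1 to 3 N; then it meets a hard stop
- plunger_top (a point): centre of the top face of the blue plunger cap, a disc 42 mm across and 12 mm thick; 104 mm above the counter when up, 72 mm when down; moves with the plunger
- lid_a: the lowest lid of the stack, the one that comes out; a red jar lid, a plain disc 48 mm across and 14 mm high, about 20 g, origin at the centre of its underside, z up; it starts on the feeder's origin with its underside on the counter
- lid_b: the second lid of the stack, same as lid_a, to stay in the feeder (it drops 14 mm after the press); origin at the centre of its underside
- lid_c: the top lid of the stack, same as lid_a, to stay in the feeder; origin at the centre of its underside
- square_green: green tape square stuck on the counter, 100 mm by 100 mm inside the tape, 120 mm outside, flat (nothing to catch on); origin at its centre, x and y along its sides. It may lie to the left or to the right of the feeder
- square_yellow: the same square in yellow tape, on the other side of the feeder; not used
- jar_brown: bystander: square clear jar with brown spice and a red screw lid, 70 mm wide, 130 mm high; origin under its centre, z up
- jar_dark: bystander: the same jar with near-black spice; origin under its centre, z up
- shaker: bystander: steel shaker, 48 mm across, 84 mm high; origin under its centre, z up
- syrup_bottle: bystander: amber bottle with a white cap, 60 mm across, 170 mm high; origin under its centre, z up
- cup: bystander: open white cup, 72 mm across, 70 mm high; origin under its centre, z up
- spoon: bystander: steel spoon lying on the counter, about 0.2 m long; origin near its middle, long axis x
Mind the look-alikes: they are no part of the job. Leave any purple look-alike of the feeder alone. Leave any grey look-alike of the lid_c alone.

How it is judged (in metres and radians):
On the way, in this order (a step that is already met when the one before it is completed fails the run):
1. the plunger is pressed fully down (29 mm or more) (value of joint plunger above 0.029 m), for 0.05 s.
2. the plunger is back up and the lowest lid stands out on the counter before the feeder (value of joint plunger below 0.004 m and x of lid_a in the frame of feeder below -0.08 m and not (x of lid_a in the frame of square_green between -0.03 and 0.03 m and y of lid_a in the frame of square_green between -0.03 and 0.03 m)), for 0.1 s.
At the end, for the whole second after the job is handed in: lid_a lies flat and at rest on the counter, its centre within 30 mm of the centre of the green square along each of the square's sides; the plunger is up (within 4 mm); the other two lids are in the feeder, within 12 mm of the stack's axis (x of lid_a in the frame of square_green between -0.03 and 0.03 m and y of lid_a in the frame of square_green between -0.03 and 0.03 m and height (world z) of lid_a below 0.004 m and angle between lid_a's own z axis and vertical below 0.1 rad and linear speed of lid_a below 0.01 m/s and value of joint plunger below 0.004 m and horizontal distance between each of lid_b, lid_c and feeder below 0.012 m); the robot touches nothing.
It fails at once if a second lid is pushed or taken out of the feeder (more than 15 mm off the stack's axis, or raised by 15 mm) (horizontal distance between any of lid_b, lid_c and feeder above 0.015 m or height (world z) of lid_b above 0.029 m or height (world z) of lid_c above 0.043 m).
It fails at once if the fed lid is lifted (12 mm) or tipped (0.4 rad) (height (world z) of lid_a above 0.012 m or angle between lid_a's own z axis and vertical above 0.4 rad).
It fails at once if a bystander is moved by more than 25 mm or knocked over (distance of any of jar_brown, jar_dark, shaker, syrup_bottle, cup, spoon from where it was at the start of the episode above 0.025 m or angle between any of jar_brown, jar_dark, shaker, syrup_bottle, cup, spoon's own z axis and vertical above 0.4 rad).
It also fails if it takes over 48 s, if anything falls off the work surface, if the arm or the gripper's body presses on something with over 40 N, if the wrist force passes 120 N, or if a joint passes its speed limit or range.

## Working session

There is one attempt and no reset: what is moved stays moved. The work goes in short steps, Python scripts to look and compute and a tool call to move; the robot and the scene stay as the last step left them, time stands still between calls to the robot, and variables do not carry over. Pictures are saved under pics/ and viewed, and the job is handed in when it is done.

Besides the shell and the picture viewer there is one more tool, called after "Call:" as a command line: name --argument value ..., lists and objects as JSON in quotes. drive_tool: Moves the arm, as the interface text tells. Its arguments: {"type":"object","properties":{"rows":{"type":"array","items":{"type":"number"}},"newtons":{"type":"number"}},"required":["rows"]}

```bash
mkdir -p pics; ls
python3 - <<'E'
from rig import r, grab_frame, camera_params
import cv2
print(r.sense())
for n in("scene","top","wrist"):
    p=camera_params(n);print(n,p)
    cv2.imwrite(f"pics/{n}0.png",grab_frame(n)[:,:,::-1])
E
```

```text
pics
{'clock': 0.0, 'qpos': array([-1.16039046e+00,  3.53622671e-01,  1.63414122e+00,  4.81282083e-06,
        1.15522197e+00, -2.38564868e-03]), 'qvel': array([-0.00163578, -0.00208675, -0.00082209,  0.00043597, -0.00039319,
        0.00033363]), 'joint_efforts': array([ 1.26972409e-03, -6.05249476e+01, -3.42062151e+01,  1.07254036e-04,
        9.26909270e-03,  4.35313439e-05]), 'eef_pos': array([ 250.54552022, -572.05268095,  230.57457061]), 'tcp_rot': array([-1.57634046,  1.5694031 ,  1.97804176]), 'contact_force': array([-0.26226854,  0.58811392, -0.22755229]), 'wrist_torque': array([ 0.02057281, -0.01471386,  0.02178168]), 'opening': 0.999549239064873}
scene {'vertical_fov': 43.222185826164136, 'cx': 320.5082346703321, 'cy': 234.31229428951892, 'pose': array([[-3.11461790e-01,  6.42474050e-01, -7.00156160e-01,
         1.46574995e+03],
       [ 9.50197782e-01,  2.02225923e-01, -2.37126235e-01,
         3.31039944e+02],
       [-1.07577268e-02, -7.39142591e-01, -6.73463066e-01,
         1.05442057e+03],
       [ 0.00000000e+00,  0.00000000e+00,  0.00000000e+00,
         1.0000000
[... 205 characters left out ...]
.99685850e-01, -2.36842650e-02,  8.20105815e-03,
        -2.79130296e+01],
       [-3.97157381e-03, -1.73383322e-01, -9.84846410e-01,
         1.00063382e+03],
       [ 0.00000000e+00,  0.00000000e+00,  0.00000000e+00,
         1.00000000e+00]])}
wrist {'vertical_fov': 65.70646984690485, 'cx': 318.4833954476285, 'cy': 235.4498837181605, 'tool_from_camera': array([[ 3.01649221e-04, -2.61851345e-01,  9.65108171e-01,
        -1.41889034e+02],
       [ 9.99998656e-01, -1.47637725e-03, -7.13122327e-04,
         1.05079711e-01],
       [ 1.61159579e-03,  9.65107089e-01,  2.61850548e-01,
        -6.60868919e+01],
       [ 0.00000000e+00,  0.00000000e+00,  0.00000000e+00,
         1.00000000e+00]])}
```

View pics/scene0.png

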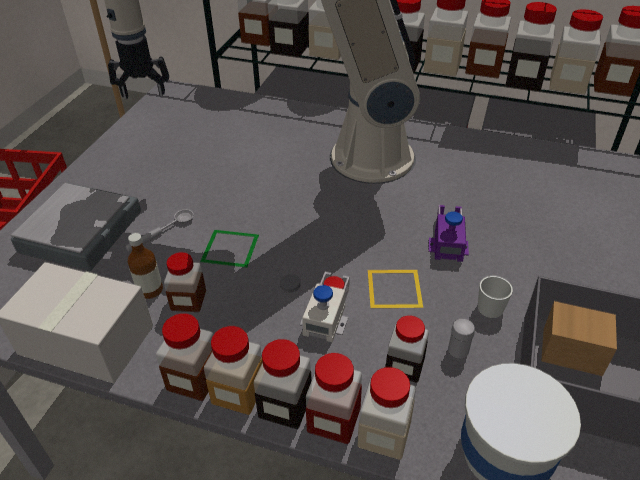

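View pics/top0.png

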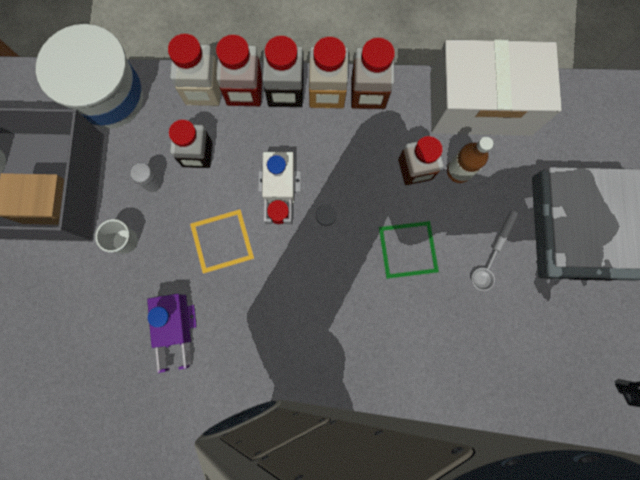

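The top view shows the white feeder at (277,180), with its blue plunger at (277,165) and its red lid stack at (278,211). The purple look-alike is at (158,317), with a blue cap. A grey look-alike lid lies at (325,215). The green square is at (409,250) and the yellow one at (222,241). The red screw lids on the jars, such as (183,132) and (428,150), could also be mistaken for the stack. I choose the white feeder and will check it in a close crop.

```bash
cat > h.py <<'E'
import numpy as np, cv2
from rig import r, grab_frame, camera_params
from scipy.spatial.transform import Rotation as Rn
def uv2w(n,u,v,z):
    p=camera_params(n);f=240/np.tan(np.radians(p["vertical_fov"]/2));T=p["pose"]
    d=T[:3,:3]@np.array([(u-p["cx"])/f,(v-p["cy"])/f,1]);o=T[:3,3]
    return o+d*(z-o[2])/d[2]
def w2uv(n,P):
    p=camera_params(n);f=240/np.tan(np.radians(p["vertical_fov"]/2));T=p["pose"]
    c=T[:3,:3].T@(np.array(P,float)-T[:3,3]);return c[0]/c[2]*f+p["cx"],c[1]/c[2]*f+p["cy"]
def cent(n,img,mask,box,z):
    x0,y0,x1,y1=box;m=np.zeros_like(mask);m[y0:y1,x0:x1]=mask[y0:y1,x0:x1]
    k,l,s,c=cv2.connectedComponentsWithStats(m.astype(np.uint8));i=1+s[1:,4].argmax()
    return c[i],s[i],uv2w(n,*c[i],z),(l==i)
E
python3 - <<'E'
from h import *
for n,bp,bl,bg in(("top",(260,145,300,185),(260,195,300,230),(370,210,450,285)),("scene",(305,280,345,310),(320,270,350,300),(195,225,265,270))):
    im=cv2.imread(f"pics/{n}0.png");h=cv2.cvtColor(im,cv2.COLOR_BGR2HSV);H,S,V=cv2.split(h)
    blue=(H>100)&(H<125)&(S>120)&(V>50);red=((H<8)|(H>172))&(S>130)&(V>60);gr=(H>50)&(H<85)&(S>100)
    for nm,m,b,z in(("plunger",blue,bp,104),("stack",red,bl,42),("green",gr,bg,0)):
        c,s,w,mm=cent(n,im,m,b,z);print(n,nm,c.round(1),s,w.round(1))
        if nm=="green":
            cs=max(cv2.findContours(mm.astype(np.uint8),cv2.RETR_EXTERNAL,cv2.CHAIN_APPROX_NONE)[0],key=cv2.contourArea)
            W=np.array([uv2w(n,*p[0],0)[:2] for p in cs],np.float32);print("  rect",cv2.minAreaRect(W))
im=cv2.imread("pics/top0.png")
cv2.imwrite("pics/c1.png",cv2.resize(im[130:290,230:450],None,fx=3.6,fy=3.6,interpolation=2))
im=cv2.imread("pics/scene0.png")
cv2.imwrite("pics/c2.png",cv2.resize(im[220:350,190:360],None,fx=4.5,fy=4.5,interpolation=2))
print("grey",uv2w("top",325,214,14))
for nm,u,v,z in(("jarbrown lid",428,150,130),("jardark lid",183,132,130),("box far",277,153,60),("box far L",263,153,60),("boxfarR",294,153,60),("spoon",483,278,0),("syrup",485,145,170)):print(nm,uv2w("top",u,v,z).round())
E
```

```text
top plunger [275.9 164.3] [267 156  19  18 257] [647.7  56.3 104. ]
top stack [277.5 211. ] [267 200  21  24 383] [561.9  54.5  42. ]
top green [407.8 249.6] [379 221  59  57 726] [ 489.2 -241.9    0. ]
  rect ((490.2792053222656, -242.16696166992188), (118.9472885131836, 118.78780364990234), 8.486246109008789)
scene plunger [322.8 293. ] [314 285  19  17 250] [650.6  58.1 104. ]
scene stack [334.3 281.6] [324 276  21  13 188] [556.3  54.6  42. ]
scene green [229.5 248.7] [200 230  59  38 490] [ 490.  -242.6    0. ]
  rect ((485.81903076171875, -243.82723999023438), (120.62580108642578, 120.48072814941406), 8.314858436584473)
grey [564.42112554 -51.56009988  14.        ]
jarbrown lid [ 677. -258.  130.]
jardark lid [704. 250. 130.]
box far [690.  59.  60.]
box far L [689.  90.  60.]
boxfarR [691.  21.  60.]
spoon [ 428. -410.    0.]
syrup [ 673. -360.  170.]
```

View pics/c1.png

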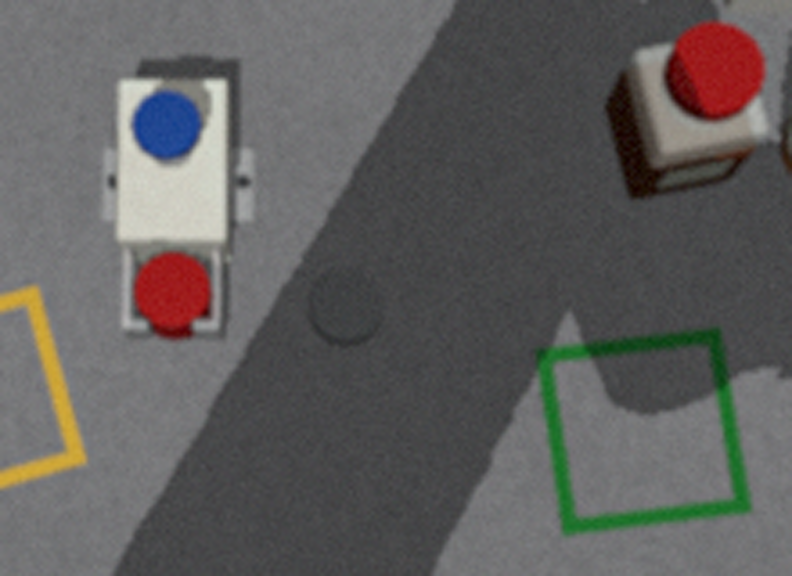

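View pics/c2.png

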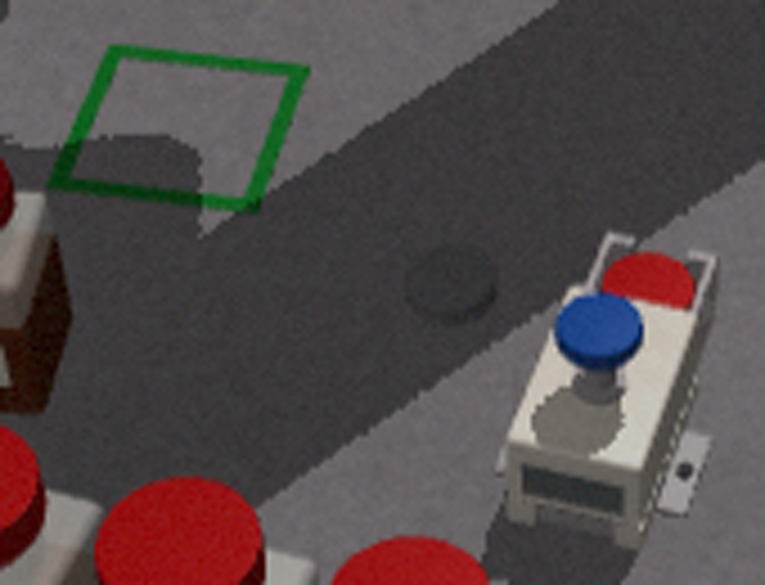

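The crop confirms the choice. The feeder is the white one with the blue cap, its red stack faces the robot, and the grey lid is separate and off the path. Both cameras agree within about 6 mm, and the stack-to-plunger distance of 85 mm matches. Next I work out the transit.

```bash
cat >> h.py <<'E'
def plan(P,jaw=None):
    s=r.sense();R=Rn.from_euler("xyz",s["tcp_rot"]).as_matrix()
    print("t",round(s["clock"],2),"tcp",s["eef_pos"].round(1),"toolx",R[:,0].round(3),"tooly",R[:,1].round(3),"toolz",R[:,2].round(3),"F",s["contact_force"].round(1),"open",round(s["opening"],2),"q",s["qpos"].round(2))
    print("shift",(R.T@(np.array(P)-s["eef_pos"])).round(1))
    if jaw is not None:
        x=np.array([0,0,-1.]);y=np.array([np.cos(jaw),np.sin(jaw),0]);
        for sg in(1,-1):
            D=np.c_[x,sg*y,np.cross(x,sg*y)]
            print("rot",np.degrees(Rn.from_matrix(R.T@D).as_rotvec()).round(2))
E
python3 -c "
from h import *
plan([648,56.5,150],0)"
```

```text
t 0.15 tcp [ 250.6 -572.2  230.7] toolx [-0.     0.001 -1.   ] tooly [ 0.401 -0.916 -0.001] toolz [-0.916 -0.401  0.   ] F [ 0.2 -0.2 -0.4] open 1.0 q [-1.16  0.35  1.63 -0.    1.16 -0.  ]
shift [  81.2 -416.4 -616.2]
rot [-6.635e+01 -3.000e-02  5.000e-02]
rot [1.1365e+02 6.0000e-02 4.0000e-02]
```

Call:
drive_tool --rows '[0,-20,-30,-3,0,0,0,0,-55,-80,-9,0,0,0,0,-95,-140,-16,0,0,0,0,-135,-200,-23,0,0,0,0,-175,-260,-30,0,0,0,0,-215,-320,-37,0,0,0,0,-255,-380,-44,0,0,0,0,-295,-440,-51,0,0,0,0,-330,-490,-58,0,0,0,0,-350,-520,-62,0,0,0]'

```text
clock: 1.4
eef_pos: [571.4, -66.2, 231.1]
tcp_rot: [-2.643, 1.57, 1.997]
contact_force: [0.6, -1.6, -0.1]
opening: 0.001
```

```bash
python3 -c "
from h import *
plan([648,56.5,125],0)"
```

```text
t 1.4 tcp [571.4 -66.2 231.1] toolx [-0.     0.001 -1.   ] tooly [ 0.997 -0.073 -0.   ] toolz [-0.073 -0.997 -0.001] F [ 0.6 -1.6 -0.1] open 0.0 q [-0.12  0.28  1.74  0.    1.12 -0.05]
shift [ 106.1   67.5 -127.8]
rot [-4.16 -0.05  0.02]
rot [1.7584e+02 4.0000e-02 7.0000e-02]
```

Call:
drive_tool --rows '[0,25,-45,-2,0,0,0,15,45,-85,-4,0,0,0,40,60,-115,-4,0,0,0,70,67,-127,-4,0,0,0,90,67.5,-127.8,-4,0,0,0,90,67.5,-127.8,-4,0,0,0]'

```text
clock: 2.15
eef_pos: [646.4, 55.9, 139.4]
tcp_rot: [-1.65, 1.567, 3.059]
contact_force: [-0.7, -0.6, -0.7]
opening: -0.003
```

```bash
python3 -c "
from h import *
plan([648,56.5,72],0)
for n in('top','scene','wrist'): cv2.imwrite(f'pics/{n}1.png',grab_frame(n)[:,:,::-1])
a=cv2.imread('pics/scene1.png')[220:350,220:420];b=cv2.imread('pics/wrist1.png')
cv2.imwrite('pics/c3.png',np.vstack([cv2.resize(a,(600,390)),cv2.resize(b,(280,210))[:,:280].copy() if 0 else cv2.copyMakeBorder(cv2.resize(b,(280,210)),0,0,0,320,0)]))
"
```

```text
t 2.15 tcp [646.4  55.9 139.4] toolx [-0.004  0.    -1.   ] tooly [ 1.    -0.003 -0.004] toolz [-0.003 -1.    -0.   ] F [-0.7 -0.6 -0.7] open -0.0 q [0.08 0.48 1.65 0.   1.01 0.09]
shift [67.4  1.9 -0.6]
rot [-0.17 -0.02  0.23]
rot [1.7983e+02 3.7000e-01 3.0000e-02]
```

View pics/c3.png

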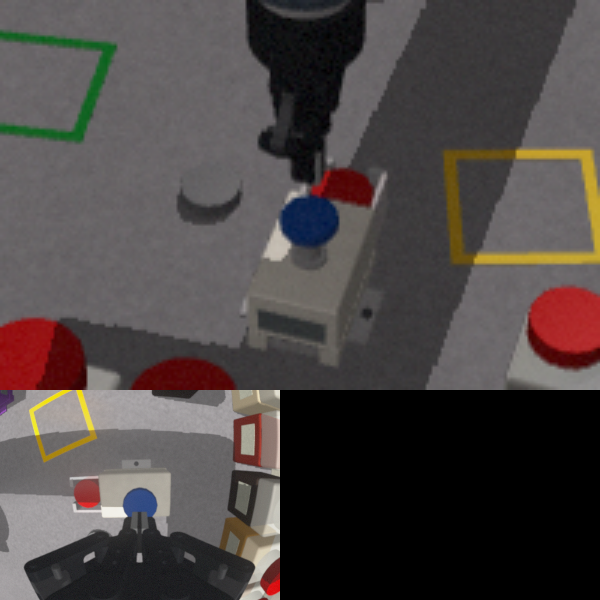

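View pics/wrist1.png

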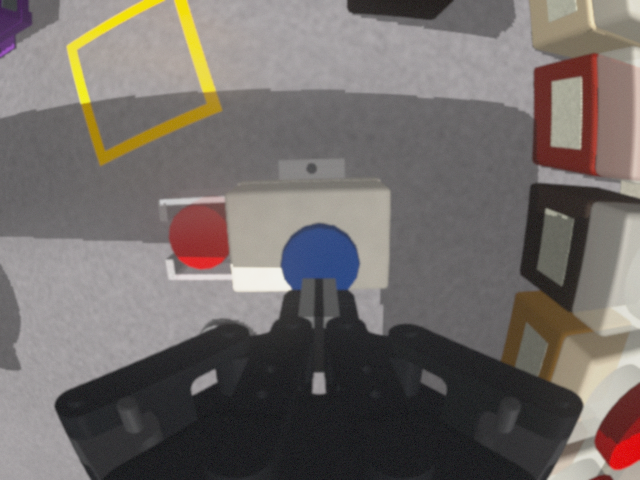

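The wrist view has the blue cap at (320,261) and the fingertips at (319,285-315). I'll check the cap centre against the fisheye model.

```bash
cat >> h.py <<'E'
def wray(u,v,z,s=None):
    p=camera_params("wrist");f=240/np.tan(np.radians(p["vertical_fov"]/2))
    d=np.array([u-p["cx"],v-p["cy"]]);rr=np.linalg.norm(d);th=rr/f
    c=np.r_[d/max(rr,1e-9)*np.sin(th),np.cos(th)]
    s=s or r.sense();R=Rn.from_euler("xyz",s["tcp_rot"]).as_matrix();T=p["tool_from_camera"]
    o=R@T[:3,3]+s["eef_pos"];w=R@(T[:3,:3]@c);return (o+w*(z-o[2])/w[2]).round(1)
E
python3 -c "
from h import *
print(wray(320,261,104),wray(200,237,42))
for p in((163,203),(170,274),(230,203),(231,273)):print(wray(*p,46))
"
```

```text
[649.1  59.4 104. ] [565.4  55.6  42. ]
[541.2  81.1  46. ]
[540.4  28.9  46. ]
[589.8  79.9  46. ]
[587.1  30.5  46. ]
```

Call:
drive_tool --rows '[12,2,-1.6,0,0,0.2,0,24,2,-1.6,0,0,0.2,0,32,2,-1.6,0,0,0.2,0,37,2,-1.6,0,0,0.2,0,42,2,-1.6,0,0,0.2,0,47,2,-1.6,0,0,0.2,0,52,2,-1.6,0,0,0.2,0,57,2,-1.6,0,0,0.2,0,62,2,-1.6,0,0,0.2,0]'

```text
clock: 3.42
eef_pos: [650.2, 57.3, 80.7]
tcp_rot: [1.743, 1.567, 0.168]
contact_force: [-3.6, -0.7, 7.1]
opening: -0.002
```

```bash
python3 -c "
from h import *
plan([648,57.5,72],0)"
```

```text
t 3.42 tcp [650.2  57.3  80.7] toolx [ 0.004  0.001 -1.   ] tooly [ 1.    -0.004  0.004] toolz [-0.004 -1.    -0.001] F [-3.6 -0.7  7.1] open -0.0 q [0.09 0.56 1.68 0.   0.9  0.09]
shift [ 8.7 -2.3 -0.1]
rot [-0.21 -0.04 -0.24]
rot [ 1.7979e+02 -3.7000e-01  6.0000e-02]
```

Call:
drive_tool --rows '[4,-1,0,0,0,0,0,8,-1,0,0,0,0,0,10,-1,0,0,0,0,0,10,-1,0,0,0,0,0]'

```text
clock: 3.92
eef_pos: [650.2, 57.4, 72.1]
tcp_rot: [1.698, 1.565, 0.124]
contact_force: [-2.3, -0.4, 10.1]
opening: 0.005
```

Call:
drive_tool --rows '[2,0,0,0,0,0,0,3,0,0,0,0,0,0,3,0,0,0,0,0,0]'

```text
clock: 4.3
eef_pos: [650.3, 57.4, 71.9]
tcp_rot: [1.681, 1.564, 0.107]
contact_force: [-10.6, -1.1, 26.5]
opening: 0.002
```

Force has risen to 26 N with no further travel, so the plunger is on its hard stop. Now I let it up.

Call:
drive_tool --rows '[-8,0,0,0,0,0,0,-16,0,0,0,0,0,0,-24,0,0,0,0,0,0,-34,0,0,0,0,0,0,-55,0,0,0,0,0,0,-90,0,0,0,0,0,0,-120,0,0,0,0,0,0,-120,0,0,0,0,0,0]'

```text
clock: 5.3
eef_pos: [651.3, 57.4, 194.8]
tcp_rot: [1.675, 1.559, 0.101]
contact_force: [0.9, 0.1, -1.2]
opening: -0.003
```

```bash
python3 -c "
from h import *
for n in('top','scene','wrist'): cv2.imwrite(f'pics/{n}2.png',grab_frame(n)[:,:,::-1])
plan([468,110,80],0)"
```

```text
t 5.45 tcp [649.   57.2 191. ] toolx [ 0.005  0.001 -1.   ] tooly [ 1.    -0.003  0.005] toolz [-0.003 -1.    -0.001] F [-0.3 -0.2 -0.5] open 0.0 q [0.09 0.43 1.61 0.   1.09 0.09]
shift [ 110.1 -181.8  -52.1]
rot [-0.2  -0.04 -0.3 ]
rot [ 1.798e+02 -4.700e-01  6.000e-02]
```

View pics/scene2.png

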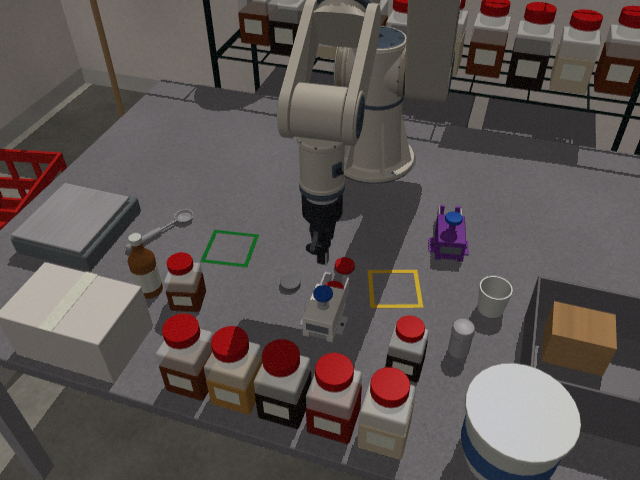

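View pics/top2.png

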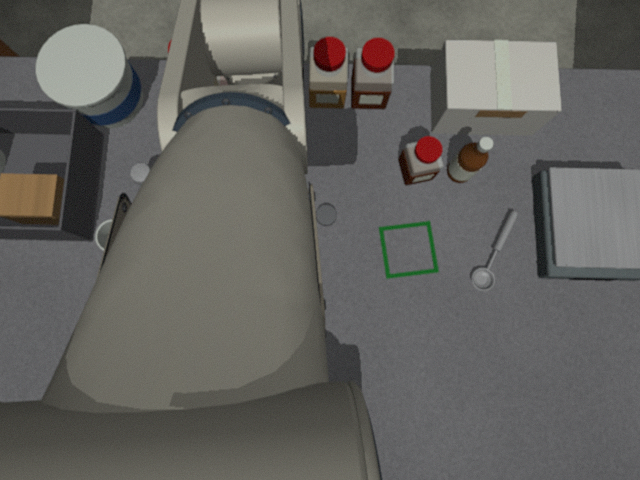

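The plunger is back up. The red lid stands out in front of the feeder at scene pixel (344,266), and the stack has dropped, with red at (336,286). Now I locate the lid.

Run:
```python
from h import *
n="scene";im=cv2.imread("pics/scene2.png");H,S,V=cv2.split(cv2.cvtColor(im,cv2.COLOR_BGR2HSV))
red=((H<8)|(H>172))&(S>130)&(V>40)
c,s,w,mm=cent(n,im,red,(330,252,362,277),7);print(c,s,w)
blue=(H>100)&(H<125)&(S>120)&(V>50);c,s,w,_=cent(n,im,blue,(305,280,345,310),104);print(c,s,w)
cv2.imwrite("pics/c4.png",cv2.resize(im[225:345,265:395],None,fx=5,fy=5,interpolation=2))
cv2.imwrite("pics/w2.png",cv2.imread("pics/wrist2.png"))
```

```text
[344.25539568 265.30215827] [335 257  20  17 278] [465.70970137  52.09424797   7.        ]
[322.84251969 293.18503937] [314 285  19  17 254] [651.01960142  58.39305262 104.        ]
```

View pics/c4.png

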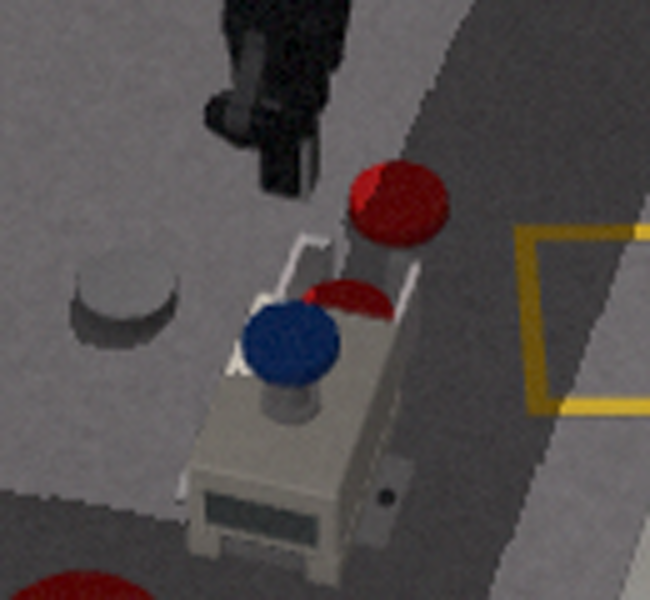

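View pics/w2.png

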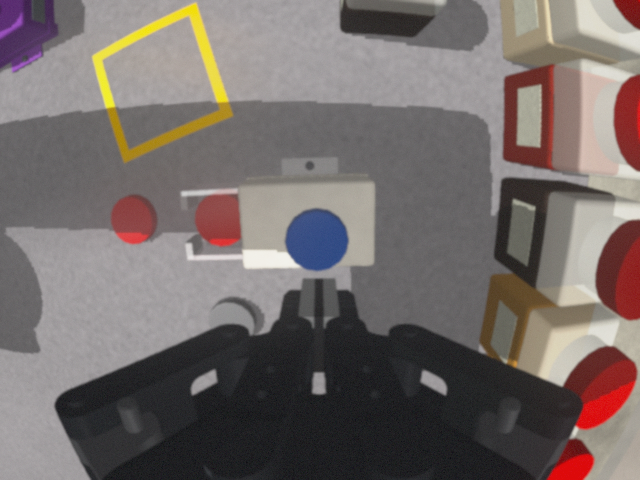

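```bash
python3 -c "
from h import *
print(wray(134,219,14),wray(220,221,28))
plan([462,118,60],0.075)"
```

```text
[473.4  54.4  14. ] [564.9  54.2  28. ]
t 5.45 tcp [649.   57.2 191. ] toolx [ 0.005  0.001 -1.   ] tooly [ 1.    -0.003  0.005] toolz [-0.003 -1.    -0.001] F [-0.3 -0.2 -0.5] open 0.0 q [0.09 0.43 1.61 0.   1.09 0.09]
shift [ 130.  -187.9  -60. ]
rot [-4.5  -0.02 -0.3 ]
rot [ 1.755e+02 -4.600e-01  4.000e-02]
```

Call:
drive_tool --rows '[0,-40,-20,0,0,0,35,0,-90,-40,-1,0,0,35,0,-140,-55,-3,0,0,35,30,-175,-61,-4.5,0,0,35,70,-186,-61,-4.5,0,0,35,110,-187,-61,-4.5,0,0,35,130,-187,-61,-4.5,0,0,35,130,-187,-61,-4.5,0,0,35]'

```text
clock: 6.45
eef_pos: [460.9, 118.5, 58.0]
tcp_rot: [0.605, 1.57, -0.891]
contact_force: [0.3, -0.3, 0.0]
opening: 0.346
```

```bash
python3 -c "
from h import *
plan([462,118,4],0.075)
for n in('scene','wrist'): cv2.imwrite(f'pics/{n}3.png',grab_frame(n)[:,:,::-1])
"
```

```text
t 6.45 tcp [460.9 118.5  58. ] toolx [ 0.    -0.001 -1.   ] tooly [0.997 0.075 0.   ] toolz [ 0.075 -0.997  0.001] F [ 0.3 -0.3  0. ] open 0.35 q [ 0.25  0.38  2.08 -0.    0.68  0.17]
shift [54.   1.   0.5]
rot [ 0.01  0.04 -0.03]
rot [-1.7999e+02  4.0000e-02  6.0000e-02]
```

View pics/wrist3.png

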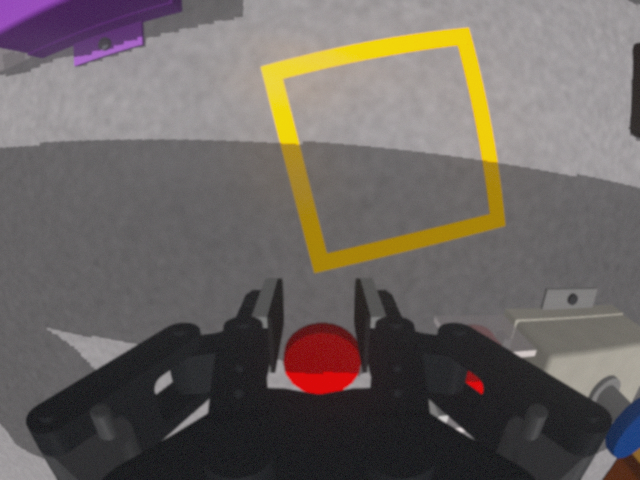

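View pics/scene3.png

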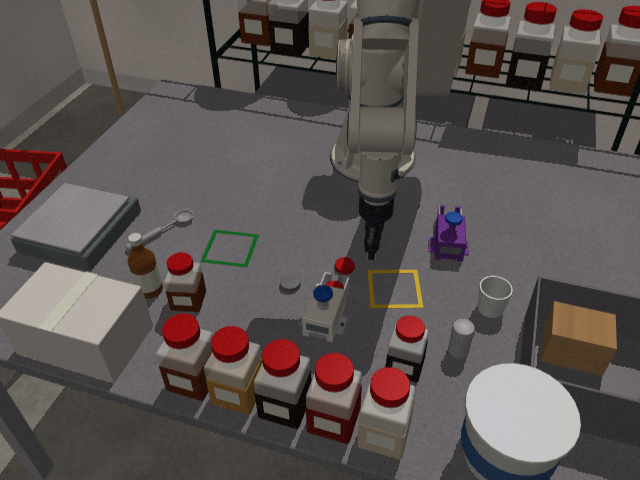

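In the wrist view the lid at (322,358) is centred ahead of the two fingertips at (268,290) and (368,290). I lower the hand beside the lid.

```bash
python3 -c "
from h import *
print(wray(322,358,14))"
```

```text
[469.3  58.3  14. ]
```

Call:
drive_tool --rows '[15,2,0,0,0,0,35,30,4,0,0,0,0,35,42,5,0,0,0,0,35,50,5,0,0,0,0,35,54,5,0,0,0,0,35,54,5,0,0,0,0,35]'

```text
clock: 7.3
eef_pos: [467.8, 119.2, 5.8]
tcp_rot: [1.561, 1.567, 0.065]
contact_force: [0.5, 0.3, -0.1]
opening: 0.348
```

```bash
python3 -c "
from h import *
plan([462,118,4],0.075)
for n in('scene','wrist'): cv2.imwrite(f'pics/{n}4.png',grab_frame(n)[:,:,::-1])
a=cv2.imread('pics/scene4.png');cv2.imwrite('pics/c5.png',cv2.resize(a[210:310,310:430],None,fx=6,fy=6,interpolation=2))
"
```

```text
t 7.3 tcp [467.8 119.2   5.8] toolx [ 0.004  0.    -1.   ] tooly [0.997 0.075 0.004] toolz [ 0.075 -0.997  0.   ] F [ 0.5  0.3 -0.1] open 0.35 q [ 0.25  0.48  2.09 -0.    0.56  0.17]
shift [ 1.7 -5.8  0.8]
rot [ 0.    0.   -0.22]
rot [-180.      0.35    0.  ]
```

View pics/wrist4.png

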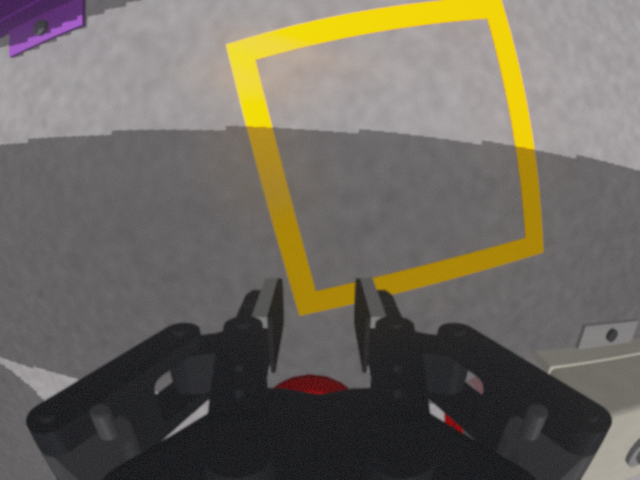

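View pics/c5.png

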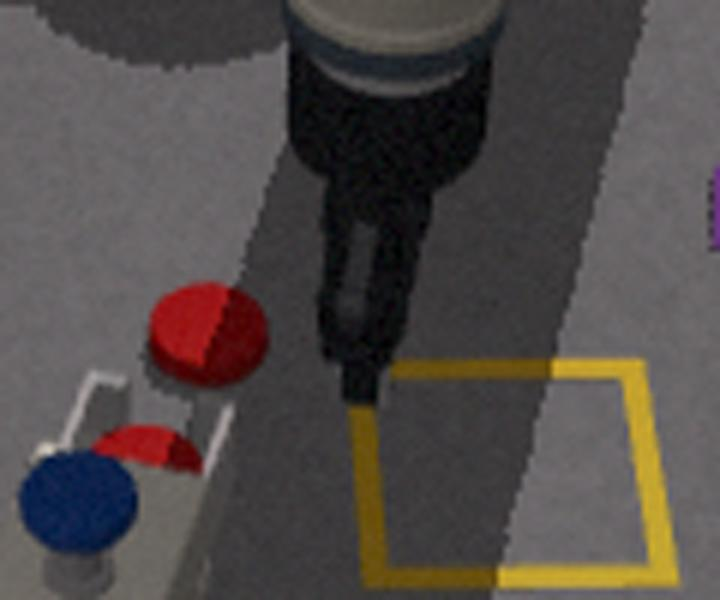

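The fingertips are low and the lid is about 4 mm to the left of their centre line. I shift sideways, come up to contact and push a little.

Call:
drive_tool --rows '[1.5,-4,5,0,0,0,35,2,-4,12,0,0,0,35,2,-4,19,0,0,0,35,2,-4,25,0,0,0,35,2,-4,31,0,0,0,35,2,-4,37,0,0,0,35,2,-4,43,0,0,0,35,2,-4,50,0,0,0,35,2,-4,57,0,0,0,35,2,-4,64,0,0,0,35]'

```text
clock: 8.65
eef_pos: [469.0, 54.8, 4.2]
tcp_rot: [1.598, 1.566, 0.102]
contact_force: [-0.4, 0.0, -0.8]
opening: 0.353
```

```bash
python3 -c "
from h import *
plan([487,-213,4],0.075)
for n in('scene','wrist'): cv2.imwrite(f'pics/{n}5.png',grab_frame(n)[:,:,::-1])
a=cv2.imread('pics/scene5.png');cv2.imwrite('pics/c5.png',cv2.resize(a[210:310,290:410],None,fx=4,fy=4,interpolation=2))
b=cv2.imread('pics/wrist5.png');cv2.imwrite('pics/c6.png',b[240:])
"
```

```text
t 8.65 tcp [469.   54.8   4.2] toolx [ 0.005  0.    -1.   ] tooly [0.997 0.075 0.005] toolz [ 0.075 -0.997 -0.   ] F [-0.4  0.  -0.8] open 0.35 q [ 0.11  0.48  2.11 -0.    0.55  0.04]
shift [ 1.000e-01 -2.100e+00  2.684e+02]
rot [ 0.   -0.01 -0.27]
rot [-1.8e+02  4.3e-01 -1.0e-02]
```

View pics/c5.png

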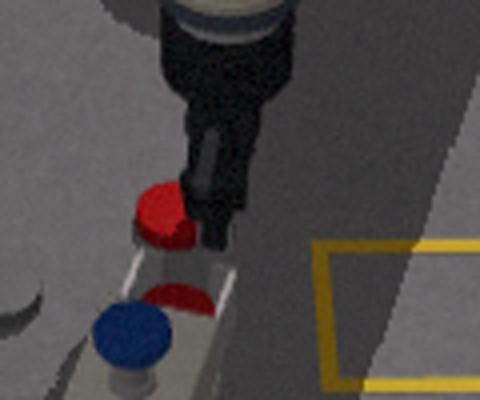

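View pics/c6.png

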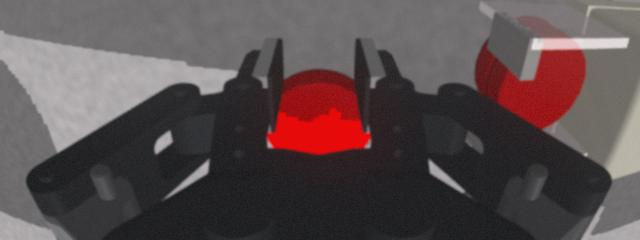

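The lid is nested symmetrically against both fingertips, with its near edge at wrist pixel (320,311). I continue the push after estimating the lid's offset from the TCP.

```bash
python3 -c "
from h import *
print('near edge',wray(320,311,14))
im=cv2.imread('pics/scene5.png')
print('lid left',uv2w('scene',290+136/4,210+205/4,14),'top',uv2w('scene',290+175/4,210+181/4,14))
"
```

```text
near edge [469.4  53.9  14. ]
lid left [473.94339102   3.09417292  14.        ] top [446.87994801  19.51569872  14.        ]
```

Call:
drive_tool --rows '[0,0,8,0,0,0.2,35,0,0,18,0,0,0.2,35,0,0,28,0,0,0.2,35,0,0,38,0,0,0.2,35,0,0,48,0,0,0.2,35,0,0,58,0,0,0.2,35,0,0,68,0,0,0.2,35,0,0,78,0,0,0.2,35,0,0,88,0,0,0.2,35,0,0,96,0,0,0.2,35]'

```text
clock: 10.0
eef_pos: [476.1, -41.8, 4.2]
tcp_rot: [1.58, 1.563, 0.083]
contact_force: [-0.4, 0.0, 1.0]
opening: 0.349
```

```bash
python3 -c "
from h import *
plan([487,-213,4],0.075)
for n in('scene','wrist'): cv2.imwrite(f'pics/{n}6.png',grab_frame(n)[:,:,::-1])
a=cv2.imread('pics/scene6.png');cv2.imwrite('pics/c5.png',cv2.resize(a[210:310,240:360],None,fx=4,fy=4,interpolation=2))
b=cv2.imread('pics/wrist6.png');cv2.imwrite('pics/c6.png',b[240:])
"
```

```text
t 10.0 tcp [476.1 -41.8   4.2] toolx [ 0.008  0.001 -1.   ] tooly [0.997 0.074 0.008] toolz [ 0.074 -0.997 -0.   ] F [-0.4  0.   1. ] open 0.35 q [-0.09  0.48  2.1   0.    0.55 -0.17]
shift [ 1.000e-01 -1.800e+00  1.715e+02]
rot [-0.05 -0.   -0.47]
rot [ 1.7995e+02 -7.4000e-01  1.0000e-02]
```

View pics/c5.png

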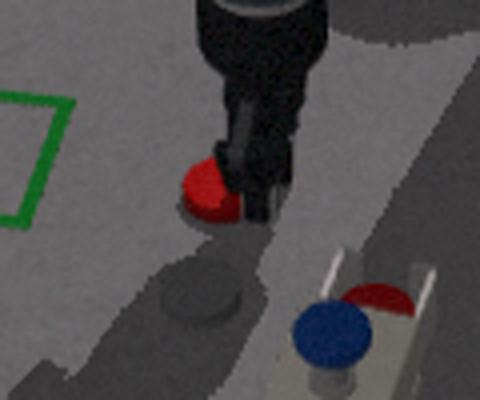

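View pics/c6.png

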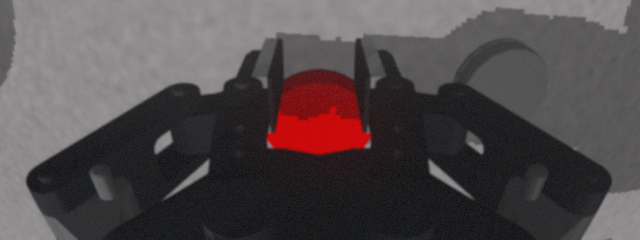

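The push is stable: the lid still sits in the same place between the fingers, and the grey lid is untouched, with its centre about 90 mm off the push line. The lid centre is about 27 mm ahead of the TCP.

Call:
drive_tool --rows '[0,0,8,0,0,-0.2,35,0,0,18,0,0,-0.4,35,0,0,28,0,0,-0.4,35,0,0,38,0,0,-0.4,35,0,0,48,0,0,-0.4,35,0,0,58,0,0,-0.4,35,0,0,68,0,0,-0.4,35,0,-1,78,0,0,-0.4,35,0,-1,88,0,0,-0.4,35,0,-1,98,0,0,-0.4,35]'

```text
clock: 11.35
eef_pos: [482.5, -140.4, 4.2]
tcp_rot: [1.564, 1.569, 0.067]
contact_force: [-0.2, 0.6, -0.5]
opening: 0.35
```

```bash
python3 -c "
from h import *
plan([487,-215,4],0.075)
for n in('scene','wrist'): cv2.imwrite(f'pics/{n}7.png',grab_frame(n)[:,:,::-1])
a=cv2.imread('pics/scene7.png');cv2.imwrite('pics/c5.png',cv2.resize(a[200:300,190:310],None,fx=5,fy=5,interpolation=2))
"
```

```text
t 11.35 tcp [ 482.5 -140.4    4.2] toolx [ 0.001  0.    -1.   ] tooly [0.997 0.074 0.001] toolz [ 0.074 -0.997  0.   ] F [-0.2  0.6 -0.5] open 0.35 q [-0.29  0.51  2.05  0.    0.59 -0.36]
shift [ 0.2 -1.  74.8]
rot [-0.08  0.   -0.08]
rot [ 1.7992e+02 -1.2000e-01 -0.0000e+00]
```

View pics/c5.png

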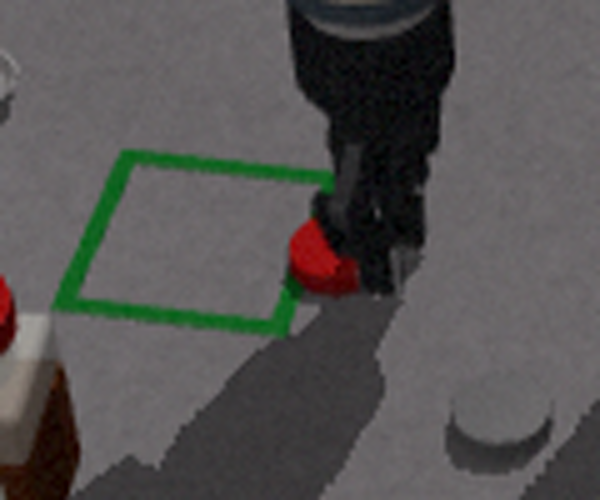

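Call:
drive_tool --rows '[0,0,8,0,0,0,35,0,0,18,0,0,0,35,0,0,28,0,0,0,35,0,-0.5,38,0,0,0,35,0,-1,48,0,0,0,35,0,-1,57,0,0,0,35,0,-1,64,0,0,0,35,0,-1,70,0,0,0,35,0,-1,74,0,0,0,35,0,-1,75,0,0,0,35]'

```text
clock: 12.7
eef_pos: [487.2, -215.7, 4.2]
tcp_rot: [1.405, 1.569, -0.093]
contact_force: [0.3, 0.6, 0.4]
opening: 0.354
```

Call:
drive_tool --rows '[0,0,-5,0,0,0,35,0,0,-15,0,0,0,35,0,0,-30,0,0,0,35,0,0,-50,0,0,0,35,-15,0,-70,0,0,0,35,-50,0,-90,0,0,0,35,-100,0,-110,0,0,0,35,-140,0,-130,0,0,0,35,-170,0,-150,0,0,0,35,-170,0,-150,0,0,0,35]'

```text
clock: 13.95
eef_pos: [477.1, -64.4, 177.2]
tcp_rot: [1.402, 1.564, -0.094]
contact_force: [0.3, 0.1, -1.0]
opening: 0.352
```

Run:
```python
from h import *
plan([487,-215,4],0.075)
for n in('scene','top','wrist'): cv2.imwrite(f'pics/{n}8.png',grab_frame(n)[:,:,::-1])
for n,b,g in(("top",(385,225,432,272),(370,210,450,285)),("scene",(205,232,255,265),(195,225,265,270))):
    im=cv2.imread(f"pics/{n}8.png");H,S,V=cv2.split(cv2.cvtColor(im,cv2.COLOR_BGR2HSV))
    red=((H<8)|(H>172))&(S>130)&(V>40)
    try: c,s,w,_=cent(n,im,red,b,8);print(n,c,s,w)
    except Exception as e: print(n,e)
```

```text
t 13.95 tcp [477.1 -64.4 177.2] toolx [ 0.007 -0.001 -1.   ] tooly [0.997 0.075 0.007] toolz [ 0.075 -0.997  0.001] F [ 0.3  0.1 -1. ] open 0.35 q [-0.14  0.19  1.99  0.    0.95 -0.21]
shift [173.4  -2.6 150.7]
rot [-0.01  0.07 -0.4 ]
rot [ 1.7999e+02 -6.3000e-01 -1.1000e-01]
top [417.55555556 248.36507937] [416 240   5  17  63] [ 491.15834143 -262.1546435     8.        ]
scene [228.46245059 245.34387352] [219 238  20  16 253] [ 486.74861354 -245.8699742     8.        ]
```

View pics/scene8.png

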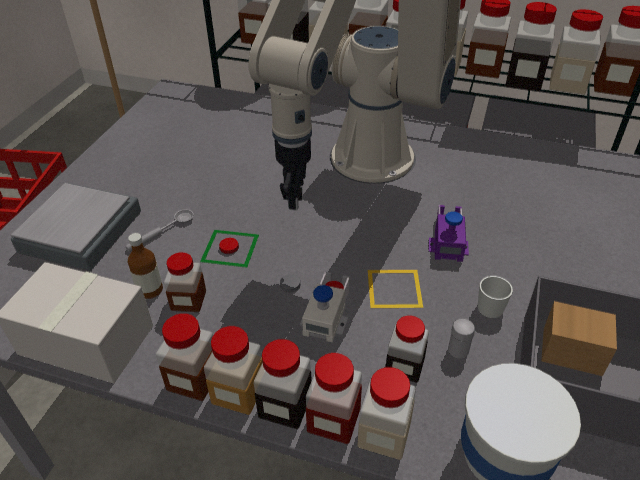

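View pics/top8.png

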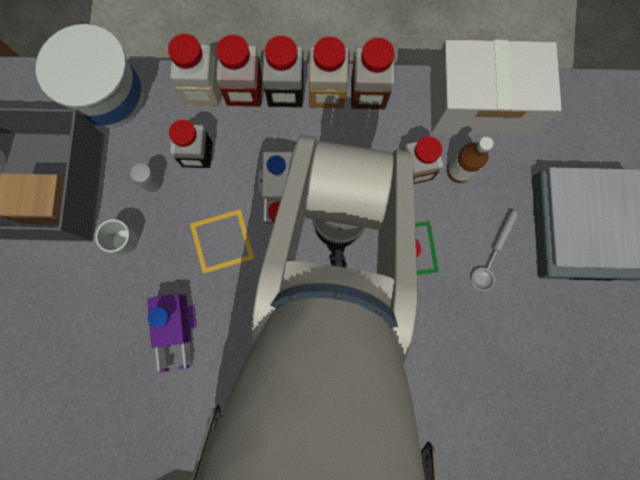

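The scene view shows the lid lying flat at (228,245), near the centre of the green square at (229,249). The plunger is up, the stack is still in the feeder and the bystanders have not moved. The scene estimate puts the lid at (487,-246) mm against (486,-244) for the square, well inside the ±30 mm limit.

```bash
python3 -c "
from rig import sign_off
print(sign_off())"
```

```text
the job is handed in; nothing more can be done
None
```

I pressed the blue plunger once, slowly, down to its hard stop (TCP at 71.9 mm, 26 N). I let it back up, and one red lid came out at about (467, 53) mm. I then pushed that lid along the counter between two partly open fingertips into the green square, backed off and raised the hand. The job was handed in at about 14 s, and the sign-off gave no verdict.

- **Lid position:** the last scene picture puts the lid at about (487, −246) mm, lying flat. The square's centre is about (486 to 490, −243) mm, so the lid is only a few mm off, against the 30 mm limit.
- **Other things:** in the last scene picture the plunger was up and red lids showed in the magazine. The jars and other things stood where they were, judged by eye. The hand was clear at 177 mm, with no contact force beyond sensor noise.
- **Disagreements:** the last top view was no use for the lid, because the arm hid most of it. It read y = −262 mm from a visible sliver only 5 pixels wide. Earlier position readings from different cameras and views differed by up to about 7 mm, well within the tolerance.

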